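# Set the depth dial of the key cutter to the red peg and lock it

### The job

The next cut on the key cutter needs the depth marked by the red peg in the ring round the big knurled dial. Press the dial's rocker lock down at its far, ribbed end to free the dial, turn the dial by fingertip friction until its white line clicks into place at the red peg, then press the end of the rocker next to the dial, the one with the white bar, fully down so that the dial is locked there. Push and press only; leave the oil bottle, padlock, lock cylinder and red-headed key beside the machine where they lie.

Things in the scene. Friction and masses are not known exactly. Their poses are not given: they have to be found in the camera images.
- key_cutter: Code key cutter, fixed: 150 (its x) by 350 mm (y); origin under its centre on the bench, -x its front, +y its left; its yaw is the machine's yaw. Right part (y -173 to +35): deck 72 mm high with the dial (axis x 0, y -105) and rocker lock (pivot x 0, y -5). Left part: motor (up to 124 mm high) and key vice, not used.
- dial (a joint): Dial angle, rad, growing clockwise seen from above. Starts near 0 (white line towards the machine's front); clicks in at every 0.524 rad (30 degrees). A spring roller draws it into the nearest click from up to half a click away. Turning takes about 0.07 N m: press about 8 N on its top near the edge, or on the rim, and sweep round the axis. While locked it cannot turn (1 to 2 degrees of play).
- dial_top (a point): Centre of the dial's flat top, on its vertical axis, 101 mm above the bench. Black disc 88 mm across, 24 mm thick, knurled rim; it stands 2 mm clear of the scale ring. A grey-ribbed band on top lies 28 to 41 mm from the axis. To a finger it is a smooth disc gripped by friction only.
- dial_mark (a point): Point on the ray of the dial's white line, 54.5 mm from the axis (the radius of the pegs), 77 mm above the bench; turns with the dial. At the right setting it lies over the red peg.
- red_peg: Red round peg, 9 mm across, 6 mm high, fixed in the aluminium scale ring 54.5 mm from the dial's axis; origin at its foot, 75 mm above the bench. The wanted setting. Red, blue and yellow pegs stand, in an order that changes, at one click anticlockwise, one clockwise and two clockwise of the white line's start.
- blue_peg: Blue peg of the same form: another depth, not wanted now.
- yellow_peg: Yellow peg of the same form: another depth, not wanted now.
- lock_rocker (a joint): Tilt of the rocker, rad: 0 = locked (end next to the dial down; the start), 0.28 = free (far, ribbed end down). It stays where it is left. About 3 to 6 N at 22 mm from the pivot tips it; the pressed end sinks 6 mm to a stop. Its tooth drops into an index wheel under the dial, so it locks only when the dial sits in a click position.
- lock_end (a point): Press here to lock: white bar on the grey rocker's end next to the dial (machine's -y), 22 mm from the pivot, on the upper face; moves with it, 76 mm above the bench when locked, about 82 when free. Rocker 46 mm wide (machine's x), 62 long (y), between black cheeks 48 mm apart with tops 85.5 mm above the bench.
- free_end (a point): Where to press to free the dial: the rocker's far, ribbed end (+y side), 22 mm from the pivot, on its upper face; about 82 mm above the bench when locked, 76 mm when free.
- oil_bottle: Bystander: beige oil bottle with spout, 45 mm across, 133 mm tall, standing to the left of the machine; origin under its centre.
- lock_cylinder: Bystander: nickel lock cylinder 33x62x17 mm, lying to the left of the machine; origin under its centre.
- padlock: Bystander: brass padlock 68x42x16 mm, lying to the right of the machine; origin under its centre.
- red_key: Bystander: brass key with a red head, 31x66x8 mm, lying to the right of the machine; origin under its centre.

How it is judged:
By the outcome, as a careful person would: the job done as asked, in the order asked, and still so for the second after the job is handed in, with the robot touching nothing.
It also fails if it takes over 48 s, if anything falls off the work surface, if the arm or the gripper's body presses on something with over 40 N, if the wrist force passes 120 N, or if a joint passes its speed limit or range.

### The arm

A 6-joint arm with a two-finger parallel gripper is mounted at the origin on a cart in front of the work surface, level with it; the furniture and walls round the work are solid. World frame = base frame: x ahead of the robot, y to its left, z up, the work surface at z = 0. Lengths are in mm, angles in rad, forces in N, time in s.
With the tool pointing down it reaches from about 250 to 775 mm from the base axis. Payload 8.9 kg.
Tool frame: the origin (TCP) lies at the centre of the arm's flange, where the gripper is bolted on; the fingertips stand 173 mm ahead of it and the grasp point (between the pads) lies 155 mm ahead of it; x points along the fingers, z is the direction in which the jaws open and shut, and the axes are right-handed (so a half turn about x gives the same grasp; the last joint's range is limited). The gripper opens to 85 mm and grips with 20 to 120 N. Pads are 22 mm wide; open, the fingers measure 114 mm over their backs; the gripper's body (76 mm by 85 mm) begins 54 mm behind the grasp point. The pads swing forward as they close: fully open they stand 13 mm farther back than shut.
Start: joints at [-1.432, 0.291, -0.153, 1.127, 0, 1.431], TCP at [143.978, -504.871, 404.705] pointing down, gripper open.
Joint ranges: [-2.52, 2.52], [-0.91, 1.74], [-1.3, 1.37], [-1.96, 2.02], [-1.52, 1.47], [-3.14, 3.14]. Speed limits (rad/s): [2.22, 2.22, 2.79, 3.14, 3.14, 3.14].

### API

Orientations are given as a 3x3 rotation matrix whose columns are the frame's x, y, z axes.
In Python, from plant import bot, cams, order gives the robot as it stands.
- The arm moves only by the tool move_arm, never from a script. Its argument "targets" is a list of rows, each a list of 5 numbers: the shift along the world's x, y, z in cm, then the turn about the world's z in rad, then the gripper's target within -1 to 1 (fully open at 1, half-way at 0, shut at -1). A call has 1 to 12 rows; each row is the pose to reach, as a shift and turn from the pose commanded when the call began; what a row does not reach only later rows make up. A row lasts 1/8 s, in which the tool goes at most 62.5 mm and 10.7 degrees, less where a joint would pass 70% of its speed; a pose out of reach is approached as far as the arm can. A call with a gripper value outside its range is refused whole. The fingers move at their own pace and stop on an object; "newtons" is the grip in N (left out, the last holds). Time passes only in rows, so rows that repeat a pose let the fingers close. It gives the time, the measured TCP pose, the force and the opening at its end, in the units of the state.
- bot.get_obs(): the state, without advancing time (a new reading comes with each control period).
- cams.get_image(name): name is "scene" or "top" or "wrist"; returns (picture, depth): 480x640x3 uint8, blue, green, red; 480x640 float32, mm along the optical axis (not along the pixel's ray), 0 where there is no reading.
- cams.camera_info(name): a dict with "K" (3x3 intrinsics, pixels), "dist" ([k1, k2, p1, p2, k3] as OpenCV has them; the pictures are not rectified), "rvec" (rotation vector, rad) and "tvec" (3), from world to camera coordinates, as OpenCV has them; the wrist camera has in their place "hand_eye" (4x4, takes a point from camera to tool coordinates, whose origin is the TCP and whose axes are the tool frame's). Camera axes: x right, y down, z forward; pixel columns grow to the right and rows downward; lengths in mm; the calibration is good to about 2 mm. A picture is of the moment at which its call begins: read the wrist's pose just before it. camera_info takes no time and is no camera call.
- order.hand_in(): hands the job in, once; it reports no verdict.
The state is a dict: "time": time; "joint_pos": joint angles; "joint_velocities": joint speeds; "joint_torque": joint torques, N m; "position": TCP position; "tool_rot": TCP orientation; "force": force on the tool from outside, world axes, zero at the start; "wrist_torque": the same for the moment, N m; "opening": finger opening in mm.
Only numpy, scipy, OpenCV 4.12 (cv2) and the standard library are available. Lean on these libraries where they do the work, as an engineer would, in place of code of your own. Each camera call takes 0.05 s, during which the arm holds its last target. There are 200 camera calls.

## Working session

There is one attempt and no reset: what is moved stays moved. The work goes in short steps, Python scripts to look and compute and a tool call to move; the robot and the scene stay as the last step left them, time stands still between calls to the robot, and variables do not carry over. Pictures are saved under pics/ and viewed, about 8 in all and at most 12, crops included, and the job is handed in when it is done.

Besides the shell and the picture viewer there is one more tool, called after ">>>" as name(argument=value, ...) on one line, values as JSON. move_arm: Moves the arm, as the interface text tells. Its arguments: {"type":"object","properties":{"targets":{"type":"array"},"newtons":{"type":"number"}},"required":["targets"]}

```bash
mkdir -p pics; ls
python3 - <<'E'
from plant import bot,cams,order
import cv2,numpy as np
o=bot.get_obs(); print(o['time'],o['position'],o['tool_rot'],o['opening'])
for n in("scene","top"):
    p,d=cams.get_image(n); cv2.imwrite(f"pics/{n}0.png",p); np.save(f"pics/{n}0.npy",d)
    i=cams.camera_info(n); print(n,{k:np.round(np.array(v),3).tolist() for k,v in i.items()})
print(cams.camera_info("wrist"))
E
```

```text
pics
0.0 [ 143.95855016 -504.65747269  404.13580404] [[-1.64035033e-04  9.61666293e-01  2.74222381e-01]
 [ 1.27767197e-03  2.74222362e-01 -9.61665463e-01]
 [-9.99999170e-01  1.92619424e-04 -1.27367614e-03]] 85.25083396506518
scene {'K': [[433.8, 0.0, 320.937], [0.0, 433.8, 239.088], [0.0, 0.0, 1.0]], 'dist': [0.02, 0.0, 0.0, 0.0, 0.0], 'rvec': [1.061, -2.083, 1.265], 'tvec': [306.646, 234.236, 684.183]}
top {'K': [[562.239, 0.0, 319.114], [0.0, 562.239, 234.525], [0.0, 0.0, 1.0]], 'dist': [0.061, 0.0, 0.0, 0.0, 0.0], 'rvec': [2.142, -2.199, 0.102], 'tvec': [43.528, 460.868, 1095.26]}
{'K': array([[426.48936074,   0.        , 314.5537735 ],
       [  0.        , 426.48936074, 239.33879372],
       [  0.        ,   0.        ,   1.        ]]), 'dist': array([-0.01824101,  0.        ,  0.        ,  0.        ,  0.        ]), 'hand_eye': array([[ 1.67978714e-03, -2.77989372e-01,  9.60582681e-01,
         3.03469115e+01],
       [-3.33035756e-04, -9.60584139e-01, -2.77989212e-01,
         6.99461287e+01],
       [ 9.99998534e-01,  1.47054323e-04, -1.70615729e-03,
         6.32227000e-01],
       [ 0.00000000e+00,  0.00000000e+00,  0.00000000e+00,
         1.00000000e+00]])}
```

View pics/top0.png

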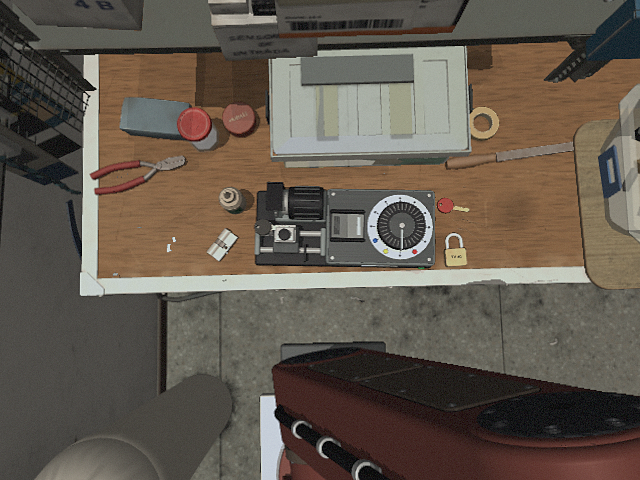

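View pics/scene0.png

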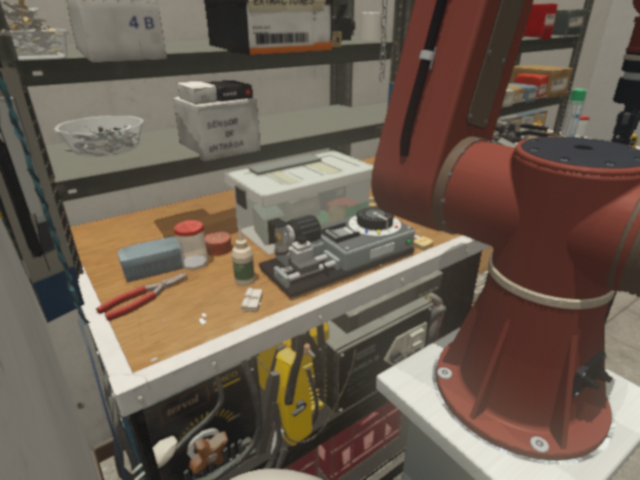

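Top view: the dial is at about (401,226) with its line pointing down, to the front. The red peg (415,252) is one click anticlockwise, yellow (386,252) one clockwise and blue (375,240) two clockwise. The rocker is at about (348,226). The scene view agrees with this layout. Next I'll work out coordinates.

```bash
cat > h.py <<'E'
import numpy as np,cv2
from plant import bot,cams,order
def ext(n,o=None):
    i=cams.camera_info(n)
    if n!="wrist":
        R=cv2.Rodrigues(np.array(i['rvec'],float))[0]; return i,R.T,-R.T@np.array(i['tvec']).ravel()
    H=i['hand_eye']; T=np.array(o['tool_rot'])
    return i,T@H[:3,:3],T@H[:3,3]+np.array(o['position'])
def ray(n,px,z,o=None):
    i,R,c=ext(n,o)
    q=cv2.undistortPoints(np.array(px,float).reshape(-1,1,2),i['K'],i['dist']).reshape(-1,2)
    d=np.c_[q,np.ones(len(q))]@R.T
    return c+d*((z-c[2])/d[:,2])[:,None]
def blobs(p,lo,hi,amin=8):
    m=cv2.inRange(cv2.cvtColor(p,cv2.COLOR_BGR2HSV),lo,hi)
    n,_,s,c=cv2.connectedComponentsWithStats(m)
    return [(c[k].round(1).tolist(),int(s[k,4])) for k in range(1,n) if s[k,4]>=amin]
E
python3 - <<'E'
from h import *
p=cv2.imread('pics/top0.png'); d=np.load('pics/top0.npy')
g=cv2.cvtColor(p,cv2.COLOR_BGR2GRAY)
print(ray('top',[[401,226],],101).round(1), ray('top',[[415,252],[386,252],[375,240]],80).round(1), ray('top',[[348,226]],80).round(1))
print(ray('top',[[327,190],[435,192],[434,265],[327,265]],72).round(1))
i,R,c=ext('top');print(c, d[226,401],d[226,348])
c=p[170:290,240:480]; cv2.imwrite('pics/c.png',cv2.resize(c,None,fx=3.3,fy=3.3,interpolation=cv2.INTER_CUBIC))
for nm,lo,hi in(('red',(0,150,100),(6,255,255)),('red2',(174,150,100),(180,255,255)),('yel',(20,120,120),(32,255,255)),('blue',(100,120,80),(125,255,255))):
    print(nm,[b for b in blobs(p,lo,hi,5) if 340<b[0][0]<440 and 180<b[0][1]<270])
E
```

```text
[[ 466.  -120.2  101. ]] [[ 418.6 -147.4   80. ]
 [ 420.   -93.2   80. ]
 [ 443.1  -73.4   80. ]] [[471.  -23.5  80. ]]
[[ 542.2   14.1   72. ]
 [ 532.6 -191.5   72. ]
 [ 393.7 -183.3   72. ]
 [ 398.8   18.    72. ]]
[ 353.79864071   29.95235814 1134.82048177] 1041.0016 1064.391
red [([414.2, 251.3], 12)]
red2 []
yel [([385.2, 250.7], 9)]
blue [([374.8, 240.2], 13)]
```

>>> move_arm(targets=[[3,5,0,0,-1],[7,10,0,-0.1,-1],[11,15,0,-0.2,-1],[15,20,0,-0.31,-1],[19,25,0,-0.31,-1],[23,30,0,-0.31,-1],[27,35.5,0,-0.31,-1],[30,40,0,-0.31,-1],[32,43,0,-0.31,-1],[32,43,0,-0.31,-1],[32,43,0,-0.31,-1]])

```text
time: 1.48
position: [463.7, -75.0, 404.4]
tool_rot: [[-0.001, 0.999, -0.032], [-0.0, -0.032, -0.999], [-1.0, -0.001, 0.0]]
force: [0.1, -0.4, 0.3]
opening: -0.0
```

Run:
```python
from h import *
o=bot.get_obs(); print(o['time'],o['position'],o['tool_rot'],o['opening'],o['joint_pos'],o['force'])
p,d=cams.get_image('wrist'); cv2.imwrite('pics/w1.png',p); np.save('pics/w1.npy',d)
import pickle; pickle.dump(o,open('pics/w1.pkl','wb'))
for nm,lo,hi in(('red',(0,150,80),(8,255,255)),('yel',(20,120,100),(32,255,255)),('blue',(100,120,60),(125,255,255))):
    for b in blobs(p,lo,hi,40): print(nm,b,ray('wrist',[b[0]],80,o).round(1))
td=np.load('pics/top0.npy'); i,R,c=ext('top')
px=[[368,155],[368,120],[368,165],[280,150]]
for q in px:
    z=td[q[1],q[0]]; u=cv2.undistortPoints(np.array([[q]],float),i['K'],i['dist'])[0,0]
    print(q,(c+R@(np.array([*u,1])*z)).round(0))
```

```text
1.475 [463.71360739 -74.95078818 404.42863851] [[-8.57834245e-04  9.99497433e-01 -3.16882498e-02]
 [-5.61312970e-05 -3.16883096e-02 -9.99497798e-01]
 [-9.99999630e-01 -8.55624736e-04  8.32864044e-05]] -0.048394308845376266 [-3.15966736e-01  1.86512698e-01 -2.92080344e-01  1.09300121e+00
 -3.19912151e-04  2.85731964e+00] [ 0.07316036 -0.35781625  0.32689777]
red ([489.3, 132.3], 1002) [[ 519.4 -194.4   80. ]]
red ([410.6, 275.6], 76) [[ 418.3 -144.6   80. ]]
yel ([141.5, 32.9], 77) [[588.   30.5  80. ]]
yel ([509.5, 244.4], 65) [[ 440.1 -215.5   80. ]]
yel ([335.9, 273.6], 109) [[421.6 -89.6  80. ]]
blue ([309.2, 248.0], 84) [[441.9 -70.7  80. ]]
[368, 155] [588. -59. 157.]
[368, 120] [649. -60. 164.]
[368, 165] [603. -72.   8.]
[280, 150] [599.  96. 164.]
```

View pics/w1.png

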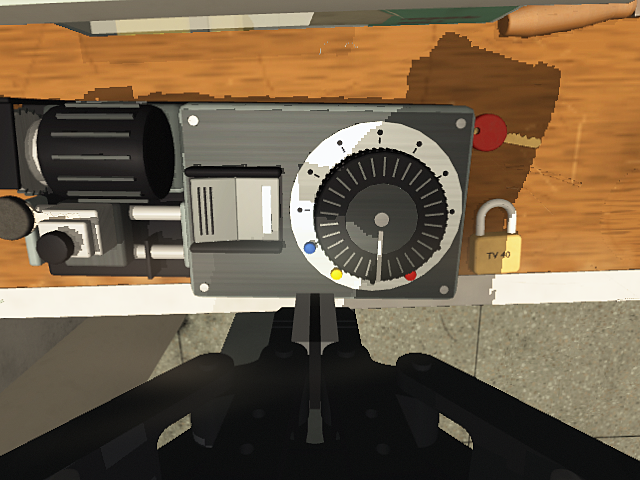

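Wrist view: hub at (381,219) and the line pointing down to (379,283). Red peg is at (411,275), yellow (336,274) and blue (309,248). The rocker's white bar is at (267,209) and its ribbed end at about (205,209). Box front is at x≈588.

Run:
```python
from h import *
import pickle; o=pickle.load(open('pics/w1.pkl','rb')); p=cv2.imread('pics/w1.png'); d=np.load('pics/w1.npy')
s=ray('wrist',[[193,120],[460,123],[204,288],[444,289]],73,o); print(s.round(1))
for a,b in((0,1),(2,3)):
    v=s[a]-s[b]; print('yaw',np.arctan2(-v[0],v[1]))
print('hub',ray('wrist',[[381.5,219.5]],102,o).round(1))
g=cv2.cvtColor(p,cv2.COLOR_BGR2GRAY)
m=(cv2.inRange(g,150,255)); m[:110]=0;m[300:]=0;m[:,:285]=0;m[:,470:]=0
cs=max(cv2.findContours(m,0,2)[0],key=cv2.contourArea); print('ring',ray('wrist',[cv2.fitEllipse(cv2.convexHull(cs))[0]],75,o).round(1),cv2.fitEllipse(cv2.convexHull(cs)))
print('bar,rib',ray('wrist',[[267,209]],76,o).round(1),ray('wrist',[[205,209]],82,o).round(1))
i,R,c=ext('wrist',o)
for q in [(400,219),(365,200),(267,209),(215,209),(205,209),(240,270),(300,275),(155,150)]:
    u=cv2.undistortPoints(np.array([[q]],float),i['K'],i['dist'])[0,0]
    print(q,(c+R@(np.array([*u,1])*d[q[1],q[0]])).round(1))
```

```text
[[ 533.6    5.4   73. ]
 [ 525.9 -176.6   73. ]
 [ 410.3   10.7   73. ]
 [ 403.8 -172.    73. ]]
yaw -0.04258572812845317
yaw -0.03581040610244809
hub [[ 466.9 -119.3  102. ]]
ring [[ 470.6 -118.9   75. ]] ((375.3826599121094, 205.53265380859375), (166.82907104492188, 174.53890991210938), 58.67717361450195)
bar,rib [[470.8 -41.5  76. ]] [[473.4   1.1  82. ]]
(400, 219) [ 466.8 -131.5  101.8]
(365, 200) [ 480.  -108.6  101. ]
(267, 209) [471.  -41.7  77.1]
(215, 209) [472.9  -5.6  80.8]
(205, 209) [473.5   1.1  82.3]
(240, 270) [424.5 -18.2  74.2]
(300, 275) [418.9 -62.9  73.7]
(155, 150) [516.3  23.5 101.6]
```

>>> move_arm(targets=[[0.8,4,0,0,-1],[0.8,7.9,0,0,-1],[0.8,7.9,-4,0,-1],[0.8,7.9,-8,0,-1],[0.8,7.9,-12,0,-1],[0.8,7.9,-13.8,0,-1],[0.8,7.9,-14.2,0,-1],[0.8,7.9,-14.6,0,-1],[0.8,7.9,-14.6,0,-1]])

```text
time: 2.65
position: [472.2, 3.8, 259.3]
tool_rot: [[0.001, 0.999, -0.033], [-0.0, -0.033, -0.999], [-1.0, 0.001, 0.0]]
force: [-0.7, -0.1, 0.5]
opening: 0.1
```

>>> move_arm(targets=[[0,0,-0.2,0,-1],[0,0,-0.4,0,-1],[0,0,-0.5,0,-1],[0,0,-0.5,0,-1]])

```text
time: 3.15
position: [472.1, 4.1, 253.8]
tool_rot: [[0.0, 0.999, -0.032], [-0.0, -0.032, -0.999], [-1.0, 0.0, 0.0]]
force: [-0.4, 1.2, 1.0]
opening: -0.0
```

>>> move_arm(targets=[[0,0,-0.1,0,-1],[0,0,-0.2,0,-1],[0,0,-0.2,0,-1]])

```text
time: 3.52
position: [471.9, 4.1, 251.6]
tool_rot: [[-0.0, 0.999, -0.032], [-0.0, -0.032, -0.999], [-1.0, -0.0, 0.0]]
force: [0.2, -0.4, 0.6]
opening: 0.1
```

>>> move_arm(targets=[[0,0,-0.1,0,-1],[0,0,-0.2,0,-1],[0,0,-0.2,0,-1]])

```text
time: 3.9
position: [471.8, 4.1, 249.5]
tool_rot: [[-0.0, 0.999, -0.032], [-0.0, -0.032, -0.999], [-1.0, -0.0, 0.0]]
force: [-0.9, 0.7, 0.9]
opening: -0.2
```

>>> move_arm(targets=[[0,0,-0.1,0,-1],[0,0,-0.1,0,-1]])

```text
time: 4.15
position: [471.9, 4.1, 249.3]
tool_rot: [[0.0, 0.999, -0.032], [-0.0, -0.032, -0.999], [-1.0, 0.0, 0.0]]
force: [-2.7, 0.6, 9.9]
opening: -0.2
```

>>> move_arm(targets=[[0,0,-0.05,0,-1],[0,0,-0.05,0,-1],[0,0,2,0,-1],[0,0,7,0,-1],[-0.2,-4,12,0,0],[-0.4,-8,13,0,0.29],[-0.5,-12.3,13,0,0.29],[-0.5,-12.3,13,0,0.29],[-0.5,-12.3,13,0,0.29],[-0.5,-12.3,13,0,0.29]])

```text
time: 5.4
position: [466.9, -118.0, 378.5]
tool_rot: [[-0.001, 1.0, -0.031], [0.0, -0.031, -1.0], [-1.0, -0.001, -0.0]]
force: [-0.1, -0.0, -0.3]
opening: 55.1
```

Run:
```python
from h import *
o=bot.get_obs(); print(o['time'],o['position'],o['opening'],o['joint_pos'])
p,d=cams.get_image('wrist'); cv2.imwrite('pics/w2.png',p); np.save('pics/w2.npy',d)
import pickle; pickle.dump(o,open('pics/w2.pkl','wb'))
```

```text
5.4 [ 466.88467763 -118.02649214  378.48392275] 55.068923000214575 [-3.99589003e-01  2.26577815e-01 -3.11487781e-01  1.03345162e+00
  5.45943197e-05  2.77309702e+00]
```

View pics/w2.png

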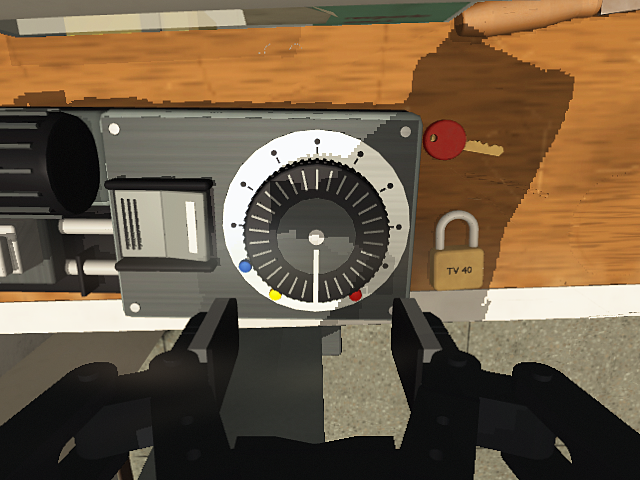

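The rocker is now tilted with its ribbed end down. Hub is at (316,237), the line points to (316,303) and the red peg is at (356,295).

Run:
```python
from h import *
import pickle; o=pickle.load(open('pics/w2.pkl','rb')); d=np.load('pics/w2.npy')
i,R,c=ext('wrist',o)
for q in [(316,237),(340,225),(192,227),(130,222),(229,310),(215,340),(400,310)]:
    u=cv2.undistortPoints(np.array([[q]],float),i['K'],i['dist'])[0,0]
    print(q,(c+R@(np.array([*u,1])*d[q[1],q[0]])).round(1))
```

```text
(316, 237) [ 467.  -119.2  102.1]
(340, 225) [ 474.  -133.7  102.3]
(192, 227) [470.8 -39.6  83.3]
(130, 222) [473.8   2.8  77. ]
(229, 310) [477.6 -91.3 222.5]
(215, 340) [478.1 -91.3 242.5]
(400, 310) [ 476.6 -146.2  223.8]
```

>>> move_arm(targets=[[0,-0.12,-5,0,0.29],[0,-0.12,-9.6,0,0.29],[0,-0.12,-9.8,0,0.29],[0,-0.12,-10,0,0.29],[0,-0.12,-10.2,0,0.29],[0,-0.12,-10.4,0,0.29],[0,-0.12,-10.4,0,0.29],[0,-0.12,-10.4,0,0.29]])

```text
time: 6.45
position: [467.0, -120.1, 274.9]
tool_rot: [[0.0, 0.999, -0.032], [-0.0, -0.032, -0.999], [-1.0, 0.0, 0.0]]
force: [-0.4, -0.1, 0.2]
opening: 55.1
```

>>> move_arm(targets=[[0,0,-0.15,0,0.29],[0,0,-0.3,0,0.29],[0,0,-0.3,0,0.29]])

```text
time: 6.82
position: [466.9, -120.0, 271.5]
tool_rot: [[-0.0, 0.999, -0.032], [0.0, -0.032, -0.999], [-1.0, -0.0, -0.0]]
force: [-1.2, -0.5, -0.5]
opening: 55.1
```

>>> move_arm(targets=[[0,0.05,-0.15,0,0.29],[0,0.05,-0.25,0,0.29],[0,0.05,-0.25,0,0.29]])

```text
time: 7.2
position: [467.0, -119.6, 270.3]
tool_rot: [[0.001, 0.999, -0.032], [-0.001, -0.032, -0.999], [-1.0, 0.001, 0.001]]
force: [-5.0, 0.5, 16.2]
opening: 55.2
```

>>> move_arm(targets=[[0,0,-0.15,0,0.29],[0,0,-0.2,0,0.29],[0,0,-0.2,0,0.29]])

```text
time: 7.58
position: [467.0, -119.5, 270.0]
tool_rot: [[0.002, 0.999, -0.032], [-0.001, -0.032, -0.999], [-1.0, 0.002, 0.001]]
force: [-11.8, 4.4, 42.1]
opening: 54.6
```

>>> move_arm(targets=[[0,0,0.16,0,0.29],[0,0,0.16,0,0.29]])

```text
time: 7.82
position: [467.0, -119.6, 270.2]
tool_rot: [[0.001, 0.999, -0.032], [-0.001, -0.032, -0.999], [-1.0, 0.001, 0.001]]
force: [-6.1, 2.5, 21.4]
opening: 55.1
```

>>> move_arm(targets=[[0,0,0,0.08,0.29],[0,0,0,0.16,0.29],[0,0,0,0.24,0.29],[0,0,0,0.32,0.29]])

```text
time: 8.32
position: [467.2, -119.7, 270.3]
tool_rot: [[0.002, 0.958, 0.286], [-0.001, 0.286, -0.958], [-1.0, 0.001, 0.001]]
force: [-4.7, 1.1, 20.5]
opening: 55.1
```

>>> move_arm(targets=[[0,0,0,0.08,0.29],[0,0,0,0.16,0.29],[0,0,0,0.22,0.29],[0,0,0,0.22,0.29]])

```text
time: 8.82
position: [467.4, -119.8, 270.2]
tool_rot: [[0.002, 0.873, 0.487], [-0.001, 0.487, -0.873], [-1.0, 0.001, 0.002]]
force: [-3.4, -0.2, 18.9]
opening: 55.2
```

>>> move_arm(targets=[[0,0,0.5,0,0.29],[0,0,3,0,0.29],[0,0,7,0,0],[0,0,10.8,-0.15,-0.5],[0,0,10.8,-0.3,-1],[0,0,10.8,-0.45,-1],[0,0,10.8,-0.54,-1],[0,0,10.8,-0.54,-1],[0,0,10.8,-0.54,-1]])

```text
time: 9.95
position: [467.0, -119.6, 376.7]
tool_rot: [[-0.0, 1.0, -0.03], [0.0, -0.03, -1.0], [-1.0, -0.0, -0.0]]
force: [0.3, -0.6, -0.6]
opening: 0.1
```

Run:
```python
from h import *
o=bot.get_obs(); print(o['time'],o['position'],o['opening'])
p,d=cams.get_image('wrist'); cv2.imwrite('pics/w3.png',p)
import pickle; pickle.dump(o,open('pics/w3.pkl','wb'))
```

```text
9.95 [ 466.96039411 -119.55957181  376.73190855] 0.05637389425106874
```

View pics/w3.png

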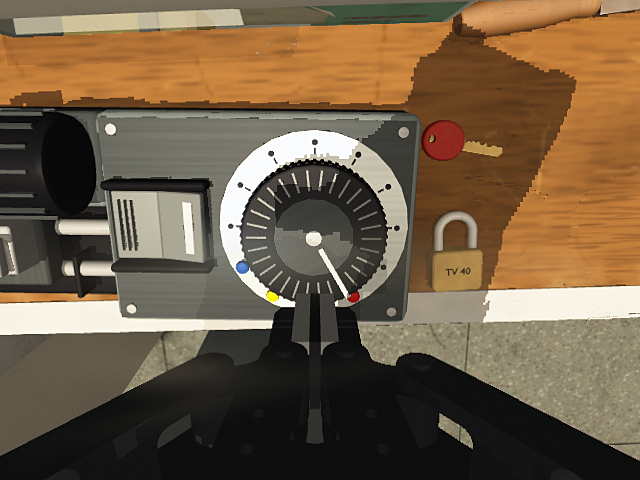

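The line now points from the hub (314,239) to (349,299), straight at the red peg (353,297), so it has clicked in. Next I'll lock it.

>>> move_arm(targets=[[0.3,4,0,0,-1],[0.3,7.7,0,0,-1],[0.3,7.7,-5,0,-1],[0.3,7.7,-10,0,-1],[0.3,7.7,-11.4,0,-1],[0.3,7.7,-11.8,0,-1],[0.3,7.7,-12.1,0,-1],[0.3,7.7,-12.1,0,-1]])

```text
time: 11.0
position: [470.6, -42.9, 256.9]
tool_rot: [[0.002, 0.999, -0.032], [-0.001, -0.032, -0.999], [-1.0, 0.002, 0.001]]
force: [-0.3, -0.5, 1.0]
opening: 0.2
```

>>> move_arm(targets=[[0,0,-0.15,0,-1],[0,0,-0.3,0,-1],[0,0,-0.4,0,-1],[0,0,-0.4,0,-1]])

```text
time: 11.5
position: [470.0, -42.5, 251.8]
tool_rot: [[0.0, 0.999, -0.032], [0.0, -0.032, -0.999], [-1.0, 0.0, -0.0]]
force: [0.4, -1.0, 1.0]
opening: 0.1
```

>>> move_arm(targets=[[0,0,-0.1,0,-1],[0,0,-0.2,0,-1],[0,0,-0.2,0,-1]])

```text
time: 11.88
position: [469.8, -42.5, 249.6]
tool_rot: [[-0.0, 0.999, -0.032], [0.0, -0.032, -0.999], [-1.0, -0.0, -0.0]]
force: [1.0, 0.2, 1.3]
opening: 0.0
```

>>> move_arm(targets=[[0,0,-0.1,0,-1],[0,0,-0.15,0,-1],[0,0,-0.15,0,-1]])

```text
time: 12.25
position: [469.8, -42.5, 249.1]
tool_rot: [[0.0, 0.999, -0.032], [0.0, -0.032, -0.999], [-1.0, 0.0, -0.0]]
force: [-4.0, 0.5, 16.5]
opening: 0.0
```

At the stop (tip at 76 mm, 16 N). I'll retract and check.

>>> move_arm(targets=[[0,0,-0.03,0,-1],[0,0,2,0,-1],[0,0,7,0,-1],[0,-4,12,0,-1],[-0.3,-7.7,13,0,-1],[-0.3,-7.7,13,0,-1],[-0.3,-7.7,13,0,-1]])

```text
time: 13.12
position: [466.6, -119.2, 377.7]
tool_rot: [[-0.001, 0.999, -0.033], [0.001, -0.033, -0.999], [-1.0, -0.001, -0.001]]
force: [0.4, 0.2, 0.4]
opening: -0.3
```

Run:
```python
from h import *
o=bot.get_obs(); print(o['time'],o['position'],o['force'])
p,d=cams.get_image('wrist'); cv2.imwrite('pics/w4.png',p)
i,R,c=ext('wrist',o)
K=i['K']
for w in [(470,-41.4,80),(472,2.6,80)]:
    q=R.T@(np.array(w)-c); u,v=(K@q/q[2])[:2]; u,v=int(u),int(v)
    n=cv2.undistortPoints(np.array([[[u,v]]],float),K,i['dist'])[0,0]
    print((u,v),(c+R@(np.array([*n,1])*np.median(d[v-2:v+3,u-2:u+3]))).round(1))
```

```text
13.125 [ 466.56652782 -119.19319659  377.68752674] [0.41587813 0.21808716 0.35447322]
(194, 226) [469.6 -40.2  77. ]
(126, 225) [473.2   1.7  83.2]
```

View pics/w4.png

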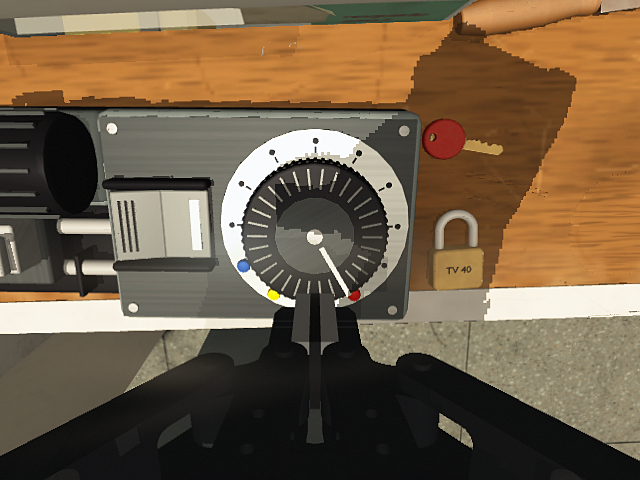

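The line still points at the red peg (355,296). The rocker has its white-bar end down (77 mm against 83 mm at the ribbed end), the same as at the start, so the dial is locked.

```bash
python3 -c "
from plant import order; print(order.hand_in())"
```

```text
the job is handed in; nothing more can be done
None
```

The dial is set one click anticlockwise, at the red peg, and locked there. I handed the job in at about 13 s with the arm clear of everything.

- **Freeing:** I pressed the rocker's ribbed end down to its stop (about 10 N). The depth image then showed the white-bar end at 83 mm and the ribbed end at 77 mm.
- **Turning:** I set two part-open fingertips on the dial's top and turned it about its axis with about 20 N on it. The white line then stood about 30° round, in line with the red peg.
- **Locking:** I pressed the white-bar end down to its stop (about 16 N).

**Last checks:** the line still points at the red peg. The rocker's white-bar end reads 77 mm and the ribbed end 83 mm, which is the locked tilt. The wrist force is near zero. The padlock and red-headed key look unmoved. The oil bottle and lock cylinder were out of view in the last picture, but the arm never worked near them.

**One overshoot:** while setting the fingertips on the dial, before turning, the force briefly reached 42 N. I backed off at once. It was fingertip contact, not the arm or gripper body, and well below the 120 N wrist limit.

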